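# Clip the key tag onto the seal chest's ring

## Robot

A 6-joint arm with a two-finger parallel gripper is mounted at the origin on the work surface. World frame = base frame: x ahead of the robot, y to its left, z up, the work surface at z = 0. Lengths are in m, angles in rad, forces in N, time in s.
With the tool pointing down it reaches from about 0.3 to 0.775 m from the base axis. Payload 14.6 kg.
Tool frame: the origin (TCP) lies on the centre line of the jaws, within the pads' length; the fingertips stand 22 mm ahead of it and the grasp point (between the pads) lies 3 mm ahead of it; z points along the fingers, y is the direction in which the jaws open and shut (so a half turn about z gives the same grasp; the last joint's range is limited). The gripper opens to 94 mm and grips with 3 to 60 N. Pads are 16 mm wide; open, the fingers measure 119 mm over their backs; the gripper's body (75 mm by 177 mm) begins 78 mm behind the grasp point.
Start: joints at [1.184, 0.3, 1.521, -0, 1.321, -0.067], TCP at [0.173, 0.522, 0.227] pointing down, gripper open.
Joint ranges: [-3.03, 3.03], [-0.79, 2.21], [0.23, 2.52], [-1.04, 4.18], [0, 3.07], [-2.55, 2.55]. Speed limits (rad/s): [2.22, 2.22, 2.57, 3.14, 3.14, 3.14].

## Interface

Orientations are given as a unit quaternion [w, x, y, z].
In Python, from bench import ctrl, vision, order, spotter gives the robot as it stands.
- The arm moves only by the tool step_arm, never from a script. Its argument "steps" is a list of rows, each an object with "turn": the turn, a rotation vector about the world's x, y, z in units of 6 degrees (1.0 is 6 degrees), a list of three; "travel": the shift along the world's x, y, z in units of 25 mm (1.0 is 25 mm), a list of three; "claw": the finger opening in mm, from 0 to 94. In form: [{"turn": [rx, ry, rz], "travel": [dx, dy, dz], "claw": claw}, ...]. A call has 1 to 20 rows; each row is the pose to reach, as a shift and turn from the pose measured when the call began; what a row does not reach only later rows make up. A row lasts 1/12 s, in which the tool goes at most 41.7 mm and 7.16 degrees, less where a joint would pass 70% of its speed; a pose out of reach is approached as far as the arm can. A call with a gripper value outside its range is refused whole. The fingers move at their own pace and stop on an object; "squeeze" is the grip in N (left out, the last holds). Time passes only in rows, so rows that repeat a pose let the fingers close. It gives the time, the measured TCP pose, the force and the opening at its end, in the units of the state.
- ctrl.read_state(): the state, without advancing time (a new reading comes with each control period).
- vision.read_camera(name): name is "side" or "top"; returns the picture (384x512x3 uint8, red, green, blue); there is no depth.
- vision.camera_params(name): a dict with "K" (3x3 intrinsics, pixels), "k1" (the pictures are not rectified: a ray, as slopes to the right and down, at radius r is drawn at 1 + k1 r^2 times it, then the intrinsics apply), "eye" and "attitude" of the camera in the world. Camera axes: x right, y up, looking along -z (the intrinsics and any distortion apply to the point x, -y, -z); pixel columns grow to the right and rows downward; lengths in m; the calibration is good to about 2 mm. A picture is of the moment at which its call begins. camera_params takes no time and is no camera call.
- order.finish_job(): hands the job in, once; it reports no verdict.
Trained networks look in the newest picture that a camera, given by its name, has taken for a name from the list of things; names that differ only in an ending like _2 or _b are one class to them, and where a whole thing is asked for, a point or a joint stands for the part that bears it (a point fixed in the world has none). Each returns a list of dicts, best first, with "p" (0 to 1); they miss things now and then, are a little off and sometimes report something else, mostly with a low value. They report only what shows in the picture. A call takes as long as a camera call. They do not tell look-alikes from the thing itself.
- spotter.search_frame(camera, name): "bbox" ([left, top, right, bottom] in pixels, round what is visible of it).
- spotter.silhouettes(camera, name): "mask" (384x512 bool, what is visible of it) and "bbox" ([left, top, right, bottom] in pixels, round what is visible of it).
The state is a dict: "time": time; "joint_pos": joint angles; "joint_vel": joint speeds; "joint_torque": joint torques, N m; "position": TCP position; "ee_rot": TCP orientation; "force": force on the tool from outside, world axes, zero at the start; "wrist_torque": the same for the moment, N m; "grip_width": opening from 0.0 (shut) to 1.0 (fully open).
Only numpy, scipy, OpenCV 4.12 (cv2) and the standard library are available. Lean on these libraries where they do the work, as an engineer would, in place of code of your own. Each camera call takes 0.05 s, during which the arm holds its last target.

## Task

Lift the wooden key tag out of its stand and clip its snap hook onto the steel ring on the lid of the seal chest: from above, press the sprung gate down on the ring's top bar, gently and without forcing it, until the bar is inside the hook and the gate has snapped shut. Keeping the tag upright, tug it lightly upwards so that the closed gate pulls against the bar, then let go and leave it clipped on the ring. Do not disturb the wooden seal, the jar or the ink pad.

Things in the scene. Friction and masses are not known exactly. Their poses are not given: they have to be found in the camera images.
- tag_wood (a point): Centre of the wooden block of the loose key tag, standing upright in a slotted stand, snap hook downwards. Block 26 mm (x) by 18 mm (y) by 57 mm tall (z, up); grip either pair of faces. Tag and hook about 75 g. Its axes are the tag's. The wood's underside is 28.5 mm below this point, the crown's underside (inner top of the hook) 47.5, the gate's axis 68.5, the hook's lowest end 76.5.
- tag_pocket (a point): Middle of the pocket in the tag's snap hook, 56.5 mm below tag_wood, same axes. The hook, of 9 mm round steel, lies in the x-z plane, mouth downwards: spine centred at x = -12.5 mm, nose at +14.5 mm, 18 mm clear between (x -8 to +10). The crown's underside is 9 mm above this point, the shut gate's centre line 12 mm below, the nose's lower end 19 mm below, the spine's 20 mm.
- gate (a joint): Angle of the hook's gate: brass finger 4.8 mm thick, hinged at the spine (x = -10.5 mm), closing the mouth to within 4 mm of the nose. 0 = shut; grows as it swings up into the pocket (stop 1.35); a spring shuts it. An 8 mm bar opens it with 2 to 7 N, easiest near the nose; near the spine it may jam. The bar clears the gate, which snaps shut beneath it, just 1 to 5 mm before it meets the crown.
- ring_mid (a point): Where the middle of the steel ring's top bar nominally is, 115 mm above the desk. The ring stands on the lid of the fixed seal chest; it is adjustable and was clamped (firmly, it does not give) up to 12 mm off this point across the bar (along this x) and up to 2 mm in height: find it by sight or touch. Bar level, 8 mm thick, straight for 44 mm along this y. The hook goes on with its x along this x, either way round.
- chest: Fixed wooden seal chest, origin under its centre, same axes as ring_mid. Its lid, top 65 mm above the desk, reaches 79 mm in x and 74 mm in y to either side and has small brass corners. On it a steel foot plate 64 (x) by 82 mm, 7 mm high at most, and the ring's two upright 8 mm legs, 60 mm apart along y, carrying the bar about 50 mm above the lid.
- stand: Fixed wooden stand of the tag, base 90 (x) by 62 mm, origin under its centre. Two rails, each 60 mm long in x and 19 mm wide, top at 62 mm, leave a 12 mm slot along x; the hook hangs in it and the tag's wood rests on the rails. Lift the tag straight up by 60 mm to clear it. The hook's nose points to the stand's +x, the side away from the robot.
- seal: Bystander: loose upright wooden seal, 24 by 24 by 52 mm tall, origin at the centre of its underside.
- jar: Bystander: loose jar, 60 mm diameter, 100 mm tall, origin at the centre of its underside.
- inkpad: Bystander: loose flat ink pad case, 65 by 95 by 24 mm, origin at the centre of its underside.
Not all that is in view belongs to the job. There is more than one size of the part that bears tag_wood; the job needs the largest.

How it is judged:
On the way, in this order (a step that is already met when the one before it is completed fails the run):
1. the tag is lifted clear of its stand (z of tag_wood in the frame of stand above 0.12 m), for 0.1 s.
2. the ring's bar is inside the hook and the gate has snapped shut (z of ring_mid in the frame of tag_pocket between -0.01 and 0.01 m and x of ring_mid in the frame of tag_pocket between -0.019 and 0.019 m and y of tag_pocket in the frame of ring_mid between -0.03 and 0.03 m and angle between tag_pocket's own z axis and vertical below 0.3 rad and value of joint gate below 0.1 rad), for 0.1 s.
3. the clipped tag is tugged up so that the shut gate pulls on the bar with more than 1.5 N (contact force between tag and chest above 1.5 N and z of ring_mid in the frame of tag_pocket between -0.01 and -0.0025 m and x of ring_mid in the frame of tag_pocket between -0.019 and 0.019 m and angle between tag_pocket's own z axis and vertical below 0.3 rad and value of joint gate below 0.1 rad), for 0.05 s.
At the end, for the whole second after the job is handed in: The tag is let go and at rest (slower than 50 mm/s), clipped on the ring: the pocket of its hook is on the ring's bar (within 24 mm across and 14 mm in height of the bar's nominal middle, and between the ring's legs), with the gate shut (below 0.1 rad) (x of tag_pocket in the frame of ring_mid between -0.024 and 0.024 m and y of tag_pocket in the frame of ring_mid between -0.03 and 0.03 m and z of tag_pocket in the frame of ring_mid between -0.014 and 0.014 m and value of joint gate below 0.1 rad and linear speed of tag below 0.05 m/s); the robot touches nothing.
It fails at once if the hook or tag is forced on the ring or chest with more than 20 N (contact force between tag and chest above 20 N).
It fails at once if the seal is moved by more than 20 mm (distance of seal from where it was at the start of the episode above 0.02 m).
It fails at once if the jar is moved by more than 20 mm (distance of jar from where it was at the start of the episode above 0.02 m).
It fails at once if the ink pad is moved by more than 20 mm (distance of inkpad from where it was at the start of the episode above 0.02 m).
It also fails if it takes over 58 s, if anything falls off the work surface, if the arm or the gripper's body presses on something with over 40 N, if the wrist force passes 120 N, or if a joint passes its speed limit or range.

## Working session

There is one attempt and no reset: what is moved stays moved. The work goes in short steps, Python scripts to look and compute and a tool call to move; the robot and the scene stay as the last step left them, time stands still between calls to the robot, and variables do not carry over. Pictures are saved under pics/ and viewed, and the job is handed in when it is done.

Besides the shell and the picture viewer there is one more tool, called after "Request:" by a JSON object that holds its "fn" and its "kwargs", one argument or row to a line. step_arm: Moves the arm, as the interface text tells. Its arguments: {"type":"object","properties":{"steps":{"type":"array","items":{"type":"object","properties":{"turn":{"type":"array","items":{"type":"number"}},"travel":{"type":"array","items":{"type":"number"}},"claw":{"type":"number"}}}},"squeeze":{"type":"number"}},"required":["steps"]}

```bash
ls; mkdir -p pics
cat > h.py <<'E'
import numpy as np, cv2
from bench import ctrl, vision, order, spotter
def snap(n,f):
    im=vision.read_camera(n); cv2.imwrite(f,cv2.cvtColor(im,cv2.COLOR_RGB2BGR)); return im
E
python3 - <<'E'
from h import *
for n in("side","top"):
    snap(n,f"pics/{n}0.png"); print(n,vision.camera_params(n))
    for o in("tag_wood","chest","stand","seal","jar","inkpad"):
        print(o,[(np.round(d["bbox"]).tolist(),round(d["p"],2)) for d in spotter.search_frame(n,o)])
print(ctrl.read_state())
E
```

```text
pics
side {'K': array([[348.17484326,   0.        , 259.96716015],
       [  0.        , 348.17484326, 187.73210078],
       [  0.        ,   0.        ,   1.        ]]), 'k1': 0.012268920024004544, 'eye': array([ 0.53693775, -0.69433191,  0.50058315]), 'attitude': array([ 0.86198138,  0.50288516, -0.04083409, -0.04926646])}
tag_wood [([196.0, 258.0, 206.0, 297.0], 0.86), ([195.0, 236.0, 202.0, 261.0], 0.78), ([239.0, 220.0, 253.0, 246.0], 0.62)]
chest [([180.0, 145.0, 240.0, 200.0], 0.56)]
stand [([222.0, 241.0, 270.0, 280.0], 0.82)]
seal [([261.0, 200.0, 273.0, 224.0], 0.7), ([239.0, 221.0, 253.0, 246.0], 0.58)]
jar [([309.0, 200.0, 343.0, 252.0], 0.88)]
inkpad [([289.0, 190.0, 320.0, 210.0], 0.78)]
top {'K': array([[351.12769772,   0.        , 256.51646702],
       [  0.        , 351.12769772, 198.15251892],
       [  0.        ,   0.        ,   1.        ]]), 'k1': -0.00037565762438453957, 'eye': array([ 0.57569539, -0.01230679,  0.73400052]), 'attitude': array([ 0.71536215,  0.03273828, -0.01106398, -0.69789884])}
tag_wood [([324.0, 261.0, 337.0, 273.0], 0.59), ([361.0, 257.0, 3
[... 302 characters left out ...]
 143.0], 0.86)]
{'time': 0.7, 'joint_pos': array([ 1.18436855e+00,  2.99865350e-01,  1.52102948e+00, -2.46858264e-05,
        1.32070995e+00, -6.66147226e-02]), 'joint_vel': array([ 0.00116449, -0.00047411, -0.00095641,  0.00127169,  0.00187778,
        0.00245286]), 'joint_torque': array([-2.56955842e-03, -5.31574023e+01, -3.52874959e+01,  7.06864265e-02,
        2.13692483e-02, -2.33521047e-05]), 'position': array([0.1729209 , 0.52208378, 0.22745211]), 'ee_rot': array([ 1.02914960e-05,  1.59222910e-01,  9.87242657e-01, -8.59496426e-06]), 'force': array([ 0.09566948, -0.47952498, -0.36125142]), 'wrist_torque': array([-0.02914497, -0.00320577, -0.04489714]), 'grip_width': 0.9992103616636718}
```

View pics/side0.png

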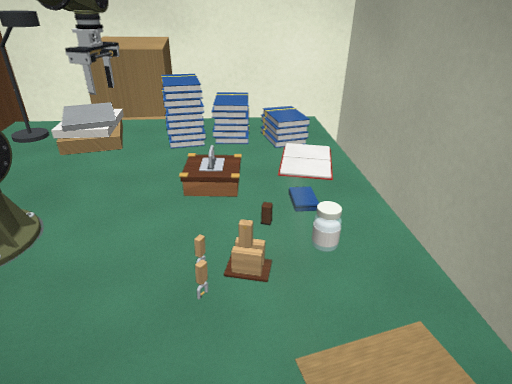

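View pics/top0.png

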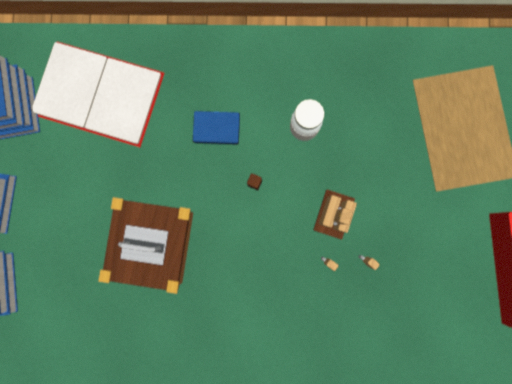

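```bash
cat >> h.py <<'E'
from scipy.spatial.transform import Rotation as Ro
from scipy.optimize import least_squares
def cam(n):
    p=vision.camera_params(n);q=p["attitude"];return p["K"],p["k1"],np.array(p["eye"]),Ro.from_quat([q[1],q[2],q[3],q[0]]).as_matrix()
def proj(n,P):
    K,k,e,R=cam(n);c=(np.atleast_2d(P)-e)@R
    s=np.c_[c[:,0]/-c[:,2],c[:,1]/c[:,2]]; s=s*(1+k*(s**2).sum(1))[:,None]
    return s@K[:2,:2].T+K[:2,2]
def ray(n,uv):
    K,k,e,R=cam(n);s=(np.atleast_2d(uv)-K[:2,2])/K[0,0];t=s.copy()
    for _ in range(5): t=s/(1+k*(t**2).sum(1))[:,None]
    return e,np.c_[t[:,0],-t[:,1],-np.ones(len(t))]@R.T
def atz(n,uv,z):
    e,d=ray(n,uv);return e+d*((z-e[2])/d[:,2])[:,None]
def tri(uvs,uvt):
    A=[];b=[]
    for n,uv in(("side",uvs),("top",uvt)):
        e,d=ray(n,uv);d=d[0]/np.linalg.norm(d[0]);M=np.eye(3)-np.outer(d,d);A.append(M);b.append(M@e)
    return np.linalg.lstsq(np.vstack(A),np.hstack(b),rcond=None)[0]
E
python3 - <<'E'
from h import *
s=cv2.imread("pics/side0.png");t=cv2.imread("pics/top0.png")
R=lambda i,a,b,c,d,f:cv2.resize(i[b:d,a:c],None,fx=f,fy=f,interpolation=cv2.INTER_CUBIC)
cv2.imwrite("pics/c1.png",R(s,180,210,280,305,6)) 
cv2.imwrite("pics/c2.png",R(t,300,180,390,280,6)) 
cv2.imwrite("pics/c3.png",R(t,90,190,200,300,5)) 
cv2.imwrite("pics/c4.png",R(s,170,140,250,205,8))
E
```

```text
(no output)
```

View pics/c1.png

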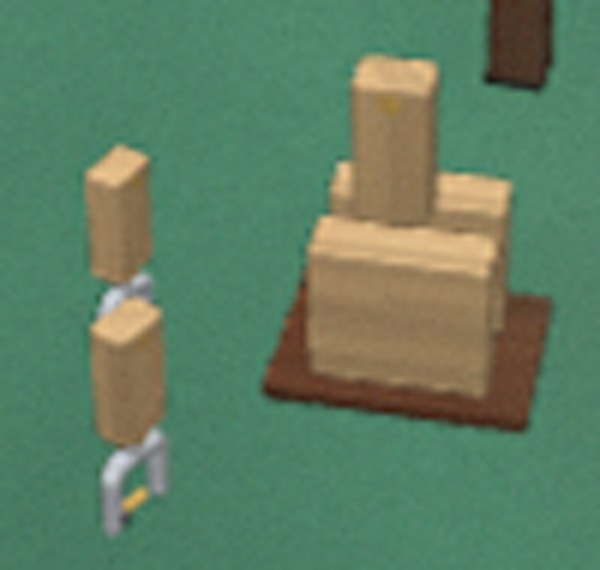

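View pics/c2.png

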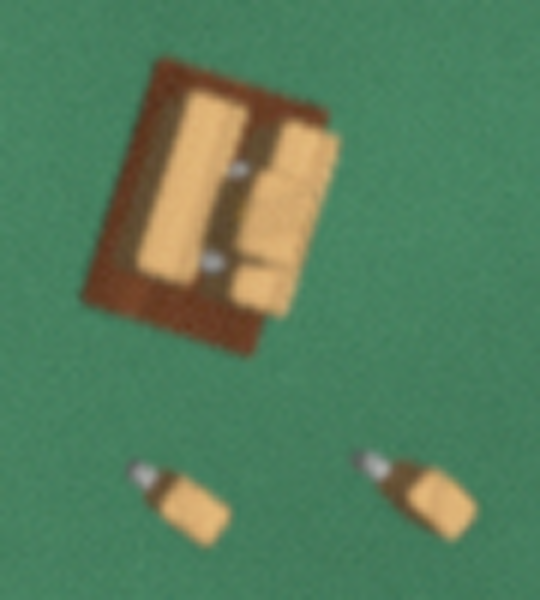

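View pics/c3.png

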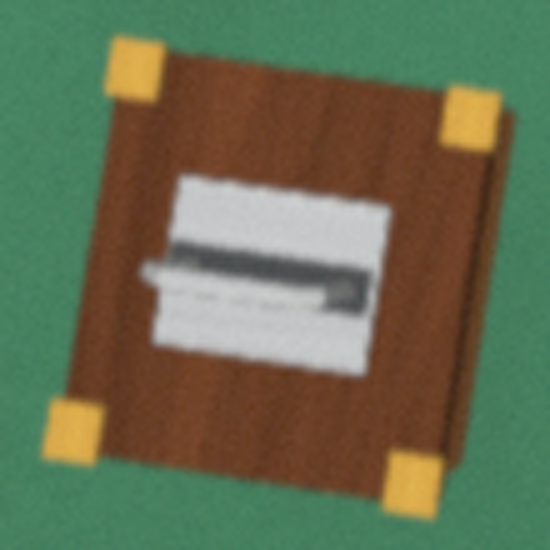

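View pics/c4.png

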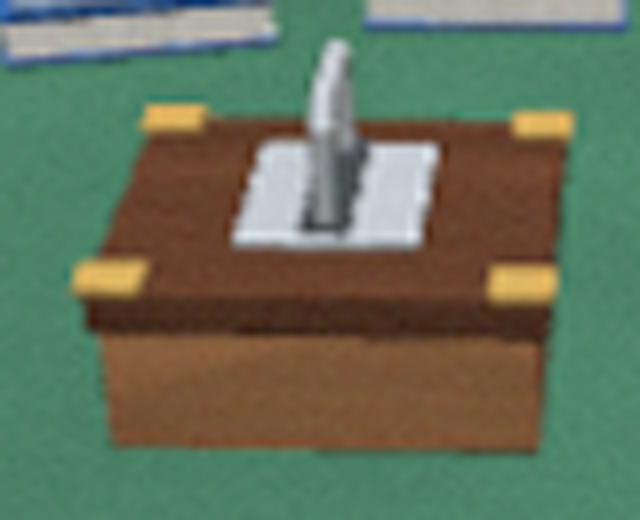

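```bash
cat > fit.py <<'E'
from h import *
T=lambda a,f,ox,oy:np.array(a,float)/f+[ox,oy]-0.5+0.5/f
def fit(obs,x0,name):
    def pose(p,M): 
        c,s=np.cos(p[2]),np.sin(p[2]);return np.c_[p[0]+c*M[:,0]-s*M[:,1],p[1]+s*M[:,0]+c*M[:,1],M[:,2]]
    def res(p): return np.vstack([proj(n,pose(p,np.array(M,float)/1000))-uv for n,M,uv in obs]).ravel()
    r=least_squares(res,x0,loss="soft_l1");print(name,r.x.round(4),np.degrees(r.x[2]).round(2))
    for n,M,uv in obs: print(n,(proj(n,pose(r.x,np.array(M,float)/1000))-uv).round(2).tolist())
    return r.x
# top image: up=+x, left=+y
rail=[[30,25,62],[30,-25,62],[-30,-25,62],[-30,25,62]]
tagt=[[13,9,119],[13,-9,119],[-13,-9,119],[-13,9,119]]
base=[[45,31,6],[45,-31,6],[-45,-31,6],[-45,31,6]]
S=[("top",rail,T([(190,90),(340,138),(287,318),(137,270)],6,300,180)),
 ("top",base,T([(160,57),(328,107),(250,357),(82,302)],6,300,180)),
 ("side",[[30,-25,62],[-30,-25,62]],T([(496,262),(310,234)],6,180,210)),
 ("side",[[45,-31,6],[-45,-31,6]],T([(530,417),(265,385)],6,180,210))]
s=fit(S,[0.55,-.2,0],"stand")
# tag alone, in top+side, as 57mm at 62
g=fit([("top",tagt,T([(258,168),(322,190),(293,265),(237,243)],6,300,180)),
 ("side",[[13,9,119],[13,-9,119],[-13,-9,119],[-13,9,119]],T([(438,68),(435,92),(352,85),(362,58)],6,180,210))],s,"tag")
lid=[[79,74,65],[79,-74,65],[-79,-74,65],[-79,74,65]]
pl=[[32,41,72],[32,-41,72],[-32,-41,72],[-32,41,72]]
C=[("top",lid,T([(110,37),(503,90),(440,520),(43,463)],5,90,190)),
("top",pl,T([(180,175),(392,205),(368,377),(152,345)],5,90,190)),
("side",lid,T([(573,112),(557,303),(74,293),(145,104)],8,170,140))]
C2=[C[0],C[2]]
c=fit(C2,[0.5,.3,0],"chest")
fit(C[:1],[0.5,.3,0],"chest top only");fit(C[2:],c,"chest side only");fit(C[1:2],c,"plate")
for i,(a,b) in enumerate([((201,247),(330,265)),((201,272),(371,263)),((246,234),(343,216))]): print(tri(a,b))
E
python3 fit.py
```

```text
stand [ 0.5923 -0.149  -0.279 ] -15.99
top [[-0.19, -0.33], [0.15, -0.52], [-0.06, -0.29], [-0.49, -0.25]]
top [[-0.81, -0.61], [0.15, -0.03], [0.59, 0.15], [-0.49, 0.18]]
side [[-0.8, 1.05], [-0.43, 2.13]]
side [[-0.05, 0.15], [-0.36, -0.11]]
tag [ 0.5868 -0.1496 -0.2838] -16.26
top [[0.85, -0.57], [0.16, -1.09], [0.64, 0.69], [-0.03, 1.19]]
side [[0.67, -1.72], [-0.49, -0.35], [-0.22, -0.67], [0.08, -1.48]]
chest [ 0.5227  0.2206 -0.1028] -5.89
top [[1.47, 1.93], [-1.8, 1.06], [-0.84, -2.08], [2.31, -1.24]]
side [[-1.2, 0.42], [-0.64, -1.13], [0.75, -0.34], [0.47, 0.91]]
chest top only [ 0.5223  0.2211 -0.0985] -5.64
top [[1.01, 2.23], [-2.23, 1.04], [-0.91, -2.07], [2.18, -0.89]]
chest side only [ 0.5231  0.2187 -0.1109] -6.36
side [[-0.83, 0.76], [-0.68, -0.7], [0.66, -0.13], [0.81, 1.08]]
plate [ 0.5233  0.2189 -0.1113] -6.38
top [[0.08, 0.27], [-0.05, 0.22], [-0.38, -0.38], [0.34, -0.12]]
[ 0.49567584 -0.13468442  0.05199351]
[ 0.49981253 -0.21116813  0.05590331]
[ 0.58696879 -0.15044749  0.08915406]
```

Run:
```python
from h import *
s=cv2.imread("pics/side0.png");t=cv2.imread("pics/top0.png")
R=lambda i,a,b,c,d,f:cv2.resize(i[b:d,a:c],None,fx=f,fy=f,interpolation=cv2.INTER_NEAREST)
cv2.imwrite("pics/d1.png",R(t,112,220,172,270,12)) 
cv2.imwrite("pics/d2.png",R(s,195,140,230,175,16))
```

```text
(no output)
```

View pics/d1.png

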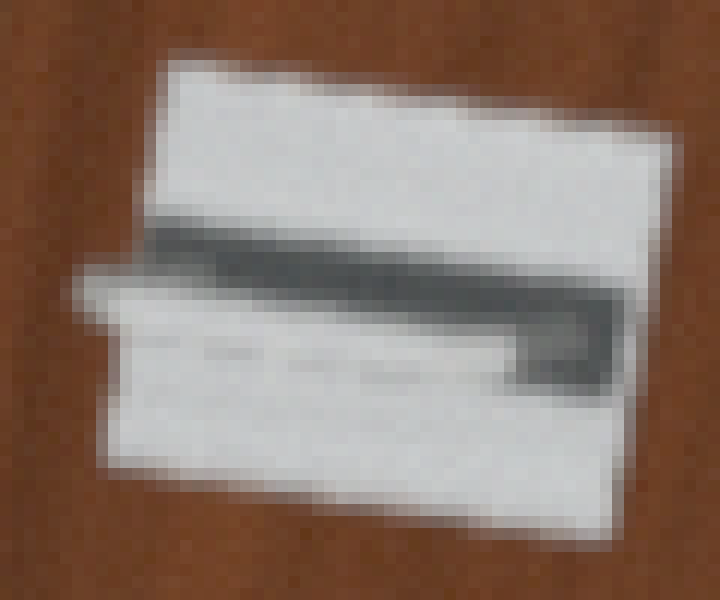

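View pics/d2.png

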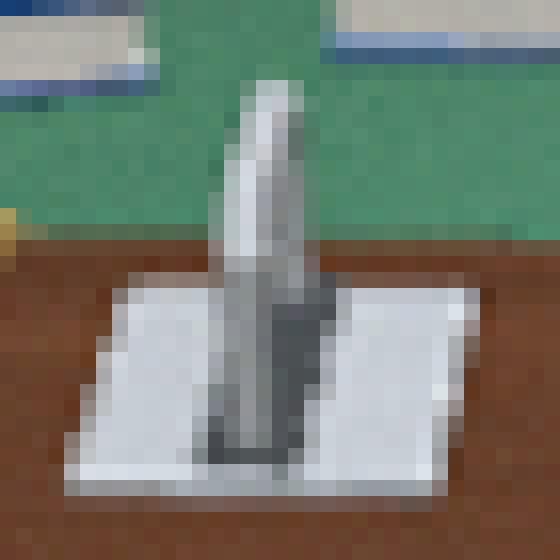

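```bash
cat > bar.py <<'E'
from h import *
import sys
yaw=-0.108;cx,cy=0.5229,0.2195
def ov(dx,dz,tag):
    X=np.array([np.cos(yaw),np.sin(yaw)]);Y=np.array([-X[1],X[0]])
    for n,(a,b,c,d,f) in {"top":(112,220,172,270,12),"side":(195,140,230,175,16)}.items():
        im=cv2.imread(f"pics/{n}0.png")[b:d,a:c];im=cv2.resize(im,None,fx=f,fy=f,interpolation=cv2.INTER_CUBIC)
        def line(P,col):
            q=(proj(n,np.array(P))-[a,b]+.5)*f;cv2.polylines(im,[q.astype(np.int32)],False,col,1)
        def pt(x,y,z): p=np.array([cx,cy])+x*X+y*Y;return [*p,z]
        Z=.115+dz
        for x,z in((-.004,0),(.004,0),(0,.004),(0,-.004)): line([pt(dx+x,-.034,Z+z),pt(dx+x,.034,Z+z)],(0,0,255))
        for y in(-.03,.03):
            for ex,ey in((-.004,0),(.004,0),(0,.004),(0,-.004)):line([pt(dx+ex,y+ey,.07),pt(dx+ex,y+ey,Z)],(255,0,0))
        line([pt(sx*.032,sy*.041,.072) for sx,sy in((1,1),(1,-1),(-1,-1),(-1,1),(1,1))],(0,255,0))
        cv2.imwrite(f"pics/ov_{n}_{tag}.png",im)
ov(float(sys.argv[1]),float(sys.argv[2]),sys.argv[3])
E
python3 bar.py -0.003 0 a
python3 -c "
import sys;sys.argv=['',0,0,'z']
from bar import *
X=np.array([np.cos(yaw),np.sin(yaw)])
for z in(.113,.115,.117):
  p=atz('top',[[136.1,246.6]],z)[0];print(p,(p[:2]-[cx,cy])@X)
for q,y in(((238,235),-.03),((278,95),.03)):
  uv=np.array(q)/16+[195,140]-.5
  for z in(.115,):
    p=atz('side',[uv],z)[0];print(p,(p[:2]-[cx,cy])@X, (p[:2]-[cx,cy])@[-X[1],X[0]])
"
cd pics; python3 -c "
import cv2,numpy as np
a=cv2.imread('ov_top_a.png');b=cv2.imread('ov_side_a.png');b=b[:560];a=cv2.resize(a,(600,500));b=cv2.resize(b,(500,500));cv2.imwrite('ov_a.png',cv2.resize(np.hstack([a,b]),(800,364)))
cv2.imwrite('ovs_a.png',b)"
```

```text
[0.52273286 0.21890357 0.113     ] -0.00010188086423455814
[0.52290343 0.21815894 0.115     ] 0.00014796164860896114
[0.523074  0.2174143 0.117    ] 0.00039780416145236697
[0.51823195 0.17869402 0.115     ] -0.00024237089061453655 -0.04107140389614162
[0.52534519 0.23956871 0.115     ] 0.00026773068443049436 0.020215351318388513
```

View pics/ov_top_a.png

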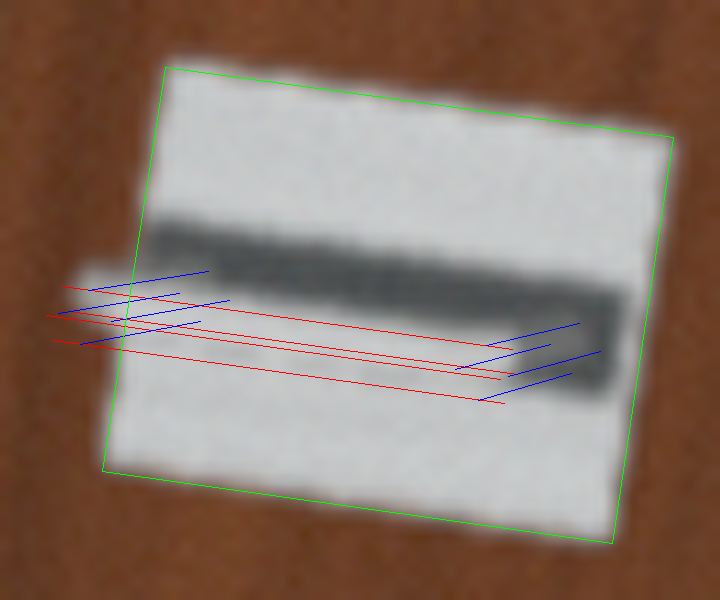

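View pics/ov_side_a.png

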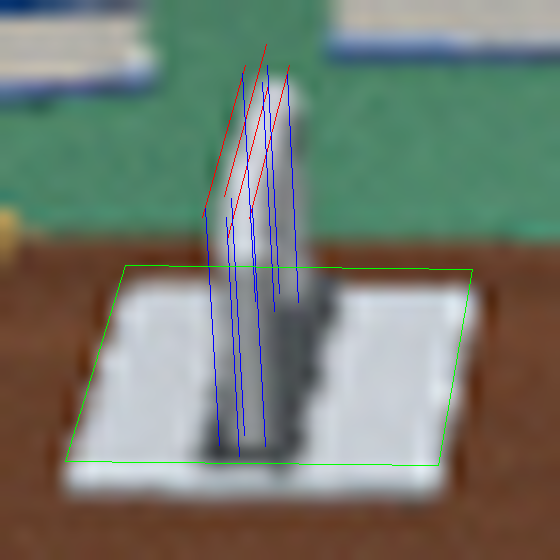

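The side view shows three wooden tags: (246,234), which stands in the stand, and two loose ones at (201,247) and (201,272). In crop c1 the one in the stand is clearly the largest, with a wood edge of about 22 px against 17–18 px at similar range, and it sits in the slot. That is the tag to take. The bar's middle is at about (136,247) in the top view, with an offset near 0 mm.

Request:
{"fn": "step_arm", "kwargs": {
  "steps": [
    {"turn": [0,0,-14.63],"travel": [16.56,-26.88,-1.08],"claw": 70},
    {"turn": [0,0,-14.63],"travel": [16.56,-26.88,-1.08],"claw": 70},
    {"turn": [0,0,-14.63],"travel": [16.56,-26.88,-1.08],"claw": 70},
    {"turn": [0,0,-14.63],"travel": [16.56,-26.88,-1.08],"claw": 70},
    {"turn": [0,0,-14.63],"travel": [16.56,-26.88,-1.08],"claw": 70},
    {"turn": [0,0,-14.63],"travel": [16.56,-26.88,-1.08],"claw": 70},
    {"turn": [0,0,-14.63],"travel": [16.56,-26.88,-1.08],"claw": 70},
    {"turn": [0,0,-14.63],"travel": [16.56,-26.88,-1.08],"claw": 70},
    {"turn": [0,0,-14.63],"travel": [16.56,-26.88,-1.08],"claw": 70},
    {"turn": [0,0,-14.63],"travel": [16.56,-26.88,-1.08],"claw": 70},
    {"turn": [0,0,-14.63],"travel": [16.56,-26.88,-1.08],"claw": 70},
    {"turn": [0,0,-14.63],"travel": [16.56,-26.88,-1.08],"claw": 70},
    {"turn": [0,0,-14.63],"travel": [16.56,-26.88,-1.08],"claw": 70},
    {"turn": [0,0,-14.63],"travel": [16.56,-26.88,-1.08],"claw": 70},
    {"turn": [0,0,-14.63],"travel": [16.56,-26.88,-1.08],"claw": 70},
    {"turn": [0,0,-14.63],"travel": [16.56,-26.88,-1.08],"claw": 70},
    {"turn": [0,0,-14.63],"travel": [16.56,-26.88,-1.08],"claw": 70},
    {"turn": [0,0,-14.63],"travel": [16.56,-26.88,-1.08],"claw": 70},
    {"turn": [0,0,-14.63],"travel": [16.56,-26.88,-1.08],"claw": 70},
    {"turn": [0,0,-14.63],"travel": [16.56,-26.88,-1.08],"claw": 70}
  ]
}}

```text
time: 2.37
position: [0.5884, -0.1551, 0.1989]
ee_rot: [-0.0, 0.8, 0.599, -0.001]
force: [-1.0, 0.3, -0.9]
grip_width: 0.743
```

Request:
{"fn": "step_arm", "kwargs": {
  "steps": [
    {"turn": [0,0,0.04],"travel": [-0.05,0.2,-1.5],"claw": 60},
    {"turn": [0,0,0.04],"travel": [-0.05,0.2,-2.6],"claw": 60},
    {"turn": [0,0,0.04],"travel": [-0.05,0.2,-2.6],"claw": 60},
    {"turn": [0,0,0.04],"travel": [-0.05,0.2,-2.6],"claw": 60}
  ]
}}

```text
time: 2.7
position: [0.5868, -0.1498, 0.1336]
ee_rot: [-0.001, 0.799, 0.601, -0.001]
force: [0.7, 0.2, 0.9]
grip_width: 0.637
```

Run:
```python
from h import *
print(ctrl.read_state()["position"],ctrl.read_state()["ee_rot"])
s=snap("side","pics/side1.png");t=snap("top","pics/top1.png")
R=lambda i,a,b,c,d,f:cv2.resize(i[b:d,a:c,::-1],None,fx=f,fy=f,interpolation=cv2.INTER_CUBIC)
cv2.imwrite("pics/e.png",np.hstack([R(s,200,190,300,290,4),R(t,300,150,400,250,4)]))
```

```text
[ 0.58676038 -0.1498099   0.13359624] [-0.00103306  0.79908897  0.60121079 -0.0011556 ]
```

View pics/e.png

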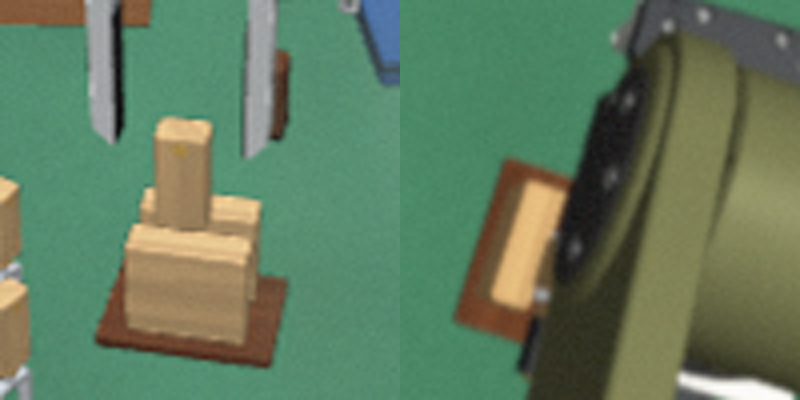

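Request:
{"fn": "step_arm", "kwargs": {
  "steps": [
    {"turn": [0,0,0],"travel": [0,0,-1.46],"claw": 60},
    {"turn": [0,0,0],"travel": [0,0,-1.46],"claw": 60},
    {"turn": [0,0,0],"travel": [0,0,-1.46],"claw": 50},
    {"turn": [0,0,0],"travel": [0,0,-1.46],"claw": 35},
    {"turn": [0,0,0],"travel": [0,0,-1.46],"claw": 15},
    {"turn": [0,0,0],"travel": [0,0,-1.46],"claw": 15},
    {"turn": [0,0,0],"travel": [0,0,-1.46],"claw": 15},
    {"turn": [0,0,0],"travel": [0,0,-1.46],"claw": 15},
    {"turn": [0,0,0],"travel": [0,0,-1.46],"claw": 15},
    {"turn": [0,0,0],"travel": [0,0,-1.46],"claw": 15}
  ],
  "squeeze": 30
}}

```text
time: 3.63
position: [0.5882, -0.1502, 0.1003]
ee_rot: [0.001, 0.799, 0.601, 0.0]
force: [-2.3, 0.1, 7.4]
grip_width: 0.272
```

Request:
{"fn": "step_arm", "kwargs": {
  "steps": [
    {"turn": [0,0,0],"travel": [0,0,0.5],"claw": 15},
    {"turn": [0,0,0],"travel": [0,0,1.2],"claw": 15},
    {"turn": [0,0,0],"travel": [0,0,2],"claw": 15},
    {"turn": [0,0,0],"travel": [0,0,3],"claw": 15},
    {"turn": [0,0,0],"travel": [0,0,4],"claw": 15},
    {"turn": [0,0,0],"travel": [0,0,5],"claw": 15},
    {"turn": [0,0,0],"travel": [0,0,6],"claw": 15},
    {"turn": [0,0,0],"travel": [0,0,6],"claw": 15},
    {"turn": [0,0,0],"travel": [0,0,6],"claw": 15}
  ]
}}

```text
time: 4.38
position: [0.5884, -0.1503, 0.2521]
ee_rot: [0.002, 0.799, 0.601, 0.001]
force: [0.6, -0.2, -1.1]
grip_width: 0.275
```

Run:
```python
from h import *
r=ctrl.read_state();print(r["position"],r["ee_rot"],r["force"],r["grip_width"])
s=snap("side","pics/side2.png")
a=cv2.resize(s[90:290,170:340,::-1],None,fx=3,fy=3,interpolation=cv2.INTER_CUBIC)
cv2.imwrite("pics/f.png",a)
```

```text
[ 0.58840144 -0.15025131  0.25211941] [0.00238383 0.7990382  0.60127422 0.00125893] [ 0.64464769 -0.15175485 -1.1187755 ] 0.2748834054681618
```

View pics/f.png

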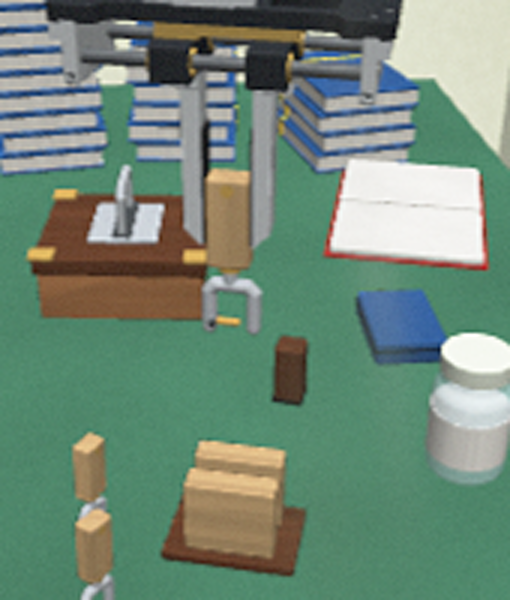

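Request:
{"fn": "step_arm", "kwargs": {
  "steps": [
    {"turn": [0,0,0.1],"travel": [-0.15,0.8,0],"claw": 15},
    {"turn": [0,0,0.3],"travel": [-0.42,2.3,0],"claw": 15},
    {"turn": [0,0,0.5],"travel": [-0.7,3.8,0],"claw": 15},
    {"turn": [0,0,0.7],"travel": [-1.0,5.3,0],"claw": 15},
    {"turn": [0,0,0.9],"travel": [-1.25,6.8,0],"claw": 15},
    {"turn": [0,0,1.1],"travel": [-1.53,8.3,0],"claw": 15},
    {"turn": [0,0,1.2],"travel": [-1.8,9.8,0],"claw": 15},
    {"turn": [0,0,1.3],"travel": [-2.1,11.3,0],"claw": 15},
    {"turn": [0,0,1.5],"travel": [-2.37,12.8,0],"claw": 15},
    {"turn": [0,0,1.6],"travel": [-2.6,14.0,0],"claw": 15},
    {"turn": [0,0,1.65],"travel": [-2.72,14.77,-0.3],"claw": 15},
    {"turn": [0,0,1.65],"travel": [-2.72,14.77,-0.8],"claw": 15},
    {"turn": [0,0,1.65],"travel": [-2.72,14.77,-1.0],"claw": 15},
    {"turn": [0,0,1.65],"travel": [-2.72,14.77,-1.0],"claw": 15},
    {"turn": [0,0,1.65],"travel": [-2.72,14.77,-1.0],"claw": 15}
  ]
}}

```text
time: 5.68
position: [0.52, 0.2185, 0.2251]
ee_rot: [0.001, 0.744, 0.668, 0.0]
force: [0.1, -0.0, -0.5]
grip_width: 0.279
```

```bash
cat > look.py <<'E'
from h import *
import sys
k=sys.argv[1]
r=ctrl.read_state();p=r["position"];q=r["ee_rot"];print(r["time"],p,2*np.degrees(np.arctan2(q[2],q[1]))-90,r["force"],r["grip_width"])
s=snap("side",f"pics/side_{k}.png")
a,b,c,d,f=180,100,245,175,8
im=cv2.resize(s[b:d,a:c,::-1],None,fx=f,fy=f,interpolation=cv2.INTER_CUBIC)
cv2.imwrite(f"pics/raw_{k}.png",im)
Rt=Ro.from_quat([q[1],q[2],q[3],q[0]]).as_matrix()
Z=-Rt[:,2];X=Rt[:,1];X=X if X[0]>0 else -X;Y=np.cross(Z,X)
C=p-.0098*Z
def L(P,col): 
    W=C+np.array(P)/1000@np.array([X,Y,Z]);u=((proj("side",W)-[a,b]+.5)*f).astype(np.int32);cv2.polylines(im,[u],False,col,1)
for y in(9,-9): L([[13,y,28.5],[13,y,-28.5],[-13,y,-28.5],[-13,y,28.5],[13,y,28.5]],(0,0,255))
L([[-8,0,-76.5],[-8,0,-47.5],[10,0,-47.5],[10,0,-75.5]],(255,0,0));L([[-10.5,0,-68.5],[6,0,-68.5]],(0,255,255))
yaw=-.108;x=np.array([np.cos(yaw),np.sin(yaw)])
for z in(.119,.111): 
    for w in(-.004,.004):
        u=((proj("side",[[.5229+w+x[1]*.034,.2195-x[0]*.034,z-.004*(1 if z>.115 else -1)],[.5229+w-x[1]*.034,.2195+x[0]*.034,z-.004*(1 if z>.115 else -1)]])-[a,b]+.5)*f).astype(np.int32)
        cv2.polylines(im,[u],False,(0,255,0),1)
cv2.imwrite(f"pics/look_{k}.png",im)
E
python3 look.py 1
```

```text
5.6833 [0.5199543  0.21848361 0.22511944] -6.222334315949098 [ 0.07264904 -0.0422298  -0.51887107] 0.27878630596431364
```

View pics/look_1.png

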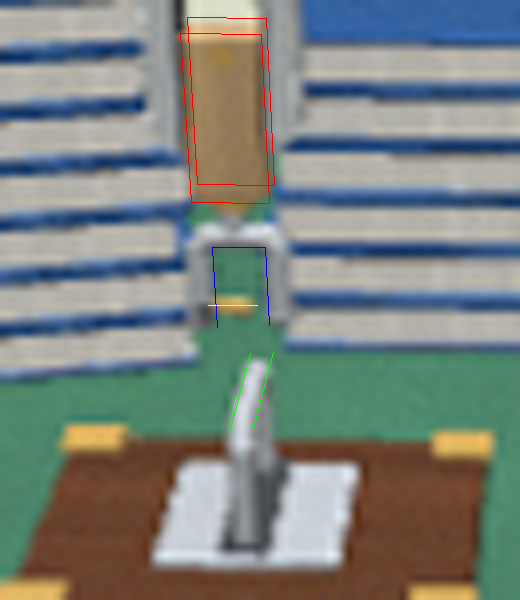

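View pics/raw_1.png

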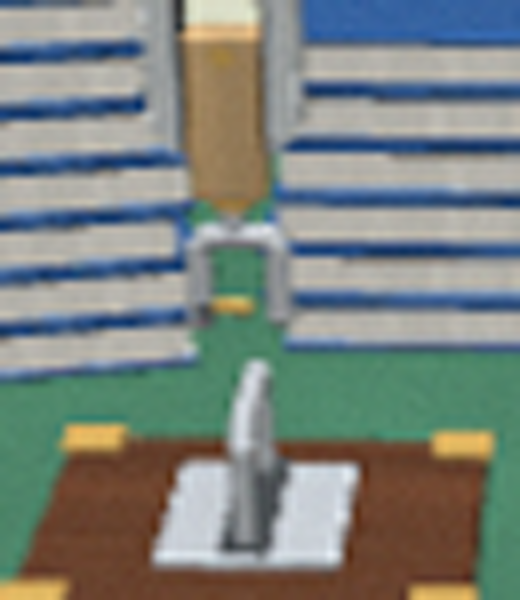

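Request:
{"fn": "step_arm", "kwargs": {
  "steps": [
    {"turn": [0,0,0],"travel": [0.0,0.02,-0.4],"claw": 15},
    {"turn": [0,0,0],"travel": [0.0,0.02,-0.7],"claw": 15},
    {"turn": [0,0,0],"travel": [0.0,0.02,-0.9],"claw": 15},
    {"turn": [0,0,0],"travel": [0.0,0.02,-1.0],"claw": 15},
    {"turn": [0,0,0],"travel": [0.0,0.02,-1.0],"claw": 15},
    {"turn": [0,0,0],"travel": [0.0,0.02,-1.0],"claw": 15}
  ]
}}

```text
time: 6.23
position: [0.5202, 0.2189, 0.2007]
ee_rot: [0.001, 0.745, 0.668, 0.0]
force: [0.4, -0.1, -0.7]
grip_width: 0.279
```

```bash
python3 look.py 2
```

```text
6.2333 [0.52024973 0.21894545 0.20065735] -6.2414360840238885 [ 0.3555177  -0.10925894 -0.74810779] 0.2786787475208302
```

View pics/raw_2.png

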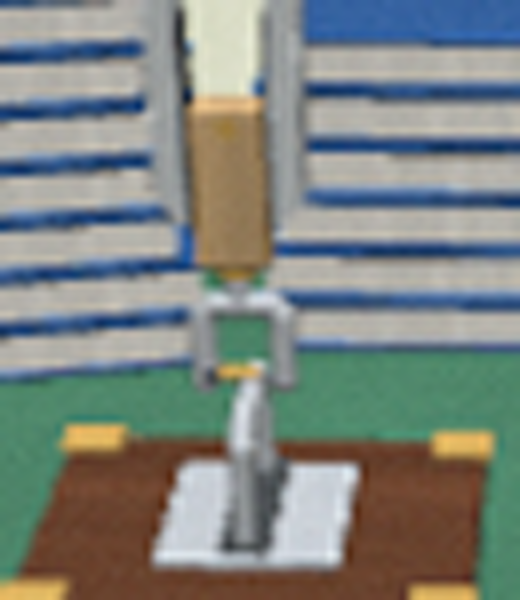

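Request:
{"fn": "step_arm", "kwargs": {
  "steps": [
    {"turn": [0,0,0],"travel": [0,0,-0.06],"claw": 15},
    {"turn": [0,0,0],"travel": [0,0,-0.12],"claw": 15},
    {"turn": [0,0,0],"travel": [0,0,-0.18],"claw": 15},
    {"turn": [0,0,0],"travel": [0,0,-0.24],"claw": 15},
    {"turn": [0,0,0],"travel": [0,0,-0.3],"claw": 15},
    {"turn": [0,0,0],"travel": [0,0,-0.36],"claw": 15},
    {"turn": [0,0,0],"travel": [0,0,-0.4],"claw": 15},
    {"turn": [0,0,0],"travel": [0,0,-0.4],"claw": 15}
  ]
}}

```text
time: 6.95
position: [0.5205, 0.219, 0.191]
ee_rot: [0.001, 0.745, 0.668, 0.001]
force: [1.0, -0.6, 3.8]
grip_width: 0.274
```

Request:
{"fn": "step_arm", "kwargs": {
  "steps": [
    {"turn": [0,0,0],"travel": [0,0,-0.06],"claw": 15},
    {"turn": [0,0,0],"travel": [0,0,-0.12],"claw": 15},
    {"turn": [0,0,0],"travel": [0,0,-0.18],"claw": 15},
    {"turn": [0,0,0],"travel": [0,0,-0.24],"claw": 15},
    {"turn": [0,0,0],"travel": [0,0,-0.3],"claw": 15},
    {"turn": [0,0,0],"travel": [0,0,-0.3],"claw": 15}
  ]
}}

```text
time: 7.45
position: [0.52, 0.2191, 0.1831]
ee_rot: [0.001, 0.745, 0.668, 0.0]
force: [-4.0, 0.7, 1.8]
grip_width: 0.274
```

```bash
python3 look.py 3
```

```text
7.45 [0.52000746 0.21910857 0.18313311] -6.234404819426885 [-3.96830524  0.74448364  1.82482358] 0.27385728819846106
```

View pics/raw_3.png

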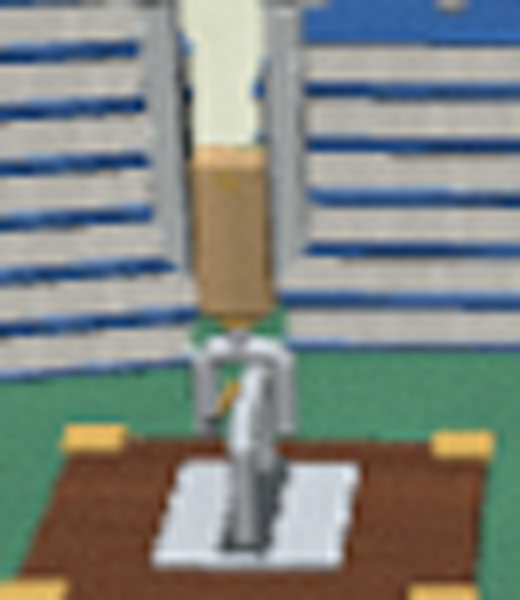

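Request:
{"fn": "step_arm", "kwargs": {
  "steps": [
    {"turn": [0,0,0],"travel": [0,0,-0.05],"claw": 15},
    {"turn": [0,0,0],"travel": [0,0,-0.1],"claw": 15},
    {"turn": [0,0,0],"travel": [0,0,-0.15],"claw": 15},
    {"turn": [0,0,0],"travel": [0,0,-0.15],"claw": 15}
  ]
}}

```text
time: 7.83
position: [0.5194, 0.2191, 0.1786]
ee_rot: [0.0, 0.745, 0.668, -0.001]
force: [-5.1, 1.0, -1.5]
grip_width: 0.273
```

Request:
{"fn": "step_arm", "kwargs": {
  "steps": [
    {"turn": [0,0,0],"travel": [0,0,-0.04],"claw": 15},
    {"turn": [0,0,0],"travel": [0,0,-0.06],"claw": 15},
    {"turn": [0,0,0],"travel": [0,0,-0.06],"claw": 15}
  ]
}}

```text
time: 8.08
position: [0.5196, 0.2189, 0.1769]
ee_rot: [0.001, 0.745, 0.668, -0.0]
force: [-0.1, -0.0, -0.2]
grip_width: 0.276
```

```bash
python3 look.py 4
```

```text
8.0833 [0.51963281 0.21893062 0.17686884] -6.2330897375049545 [-0.14464767 -0.01382891 -0.19486974] 0.27625310382209495
```

View pics/raw_4.png

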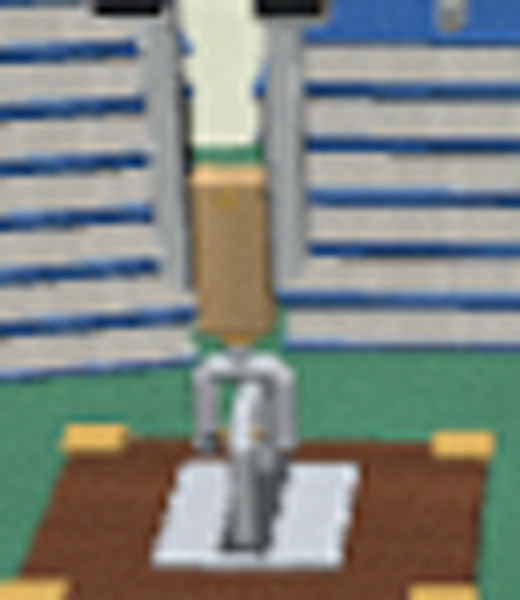

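The x and z forces have dropped to about zero, and the gate shows level beneath the bar at (213,154) in the side view. It has snapped shut, so next is a gentle tug.

Request:
{"fn": "step_arm", "kwargs": {
  "steps": [
    {"turn": [0,0,0],"travel": [0,0,0],"claw": 15},
    {"turn": [0,0,0],"travel": [0,0,0],"claw": 15},
    {"turn": [0,0,0],"travel": [0,0,0.08],"claw": 15},
    {"turn": [0,0,0],"travel": [0,0,0.16],"claw": 15},
    {"turn": [0,0,0],"travel": [0,0,0.24],"claw": 15},
    {"turn": [0,0,0],"travel": [0,0,0.32],"claw": 15},
    {"turn": [0,0,0],"travel": [0,0,0.36],"claw": 15},
    {"turn": [0,0,0],"travel": [0,0,0.4],"claw": 15},
    {"turn": [0,0,0],"travel": [0,0,0.4],"claw": 15}
  ]
}}

```text
time: 8.88
position: [0.5195, 0.2189, 0.1862]
ee_rot: [0.001, 0.745, 0.668, -0.001]
force: [3.2, -0.0, -11.9]
grip_width: 0.276
```

```bash
python3 look.py 5
```

```text
8.8833 [0.5195068  0.21888153 0.18623744] -6.240111833526441 [  3.16500832  -0.04232967 -11.85615671] 0.27560200927325446
```

View pics/raw_5.png

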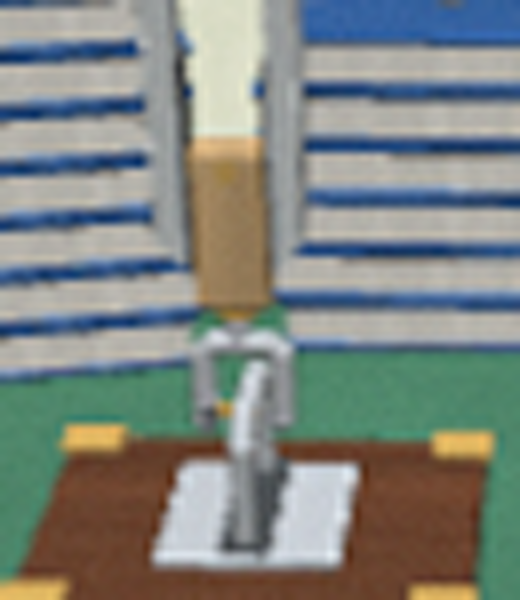

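Request:
{"fn": "step_arm", "kwargs": {
  "steps": [
    {"turn": [0,0,0],"travel": [0,0,-0.1],"claw": 15},
    {"turn": [0,0,0],"travel": [0,0,-0.2],"claw": 15},
    {"turn": [0,0,0],"travel": [0,0,-0.3],"claw": 15},
    {"turn": [0,0,0],"travel": [0,0,-0.38],"claw": 15},
    {"turn": [0,0,0],"travel": [0,0,-0.4],"claw": 15},
    {"turn": [0,0,0],"travel": [0,0,-0.4],"claw": 15}
  ]
}}

```text
time: 9.43
position: [0.5195, 0.2189, 0.1763]
ee_rot: [0.001, 0.745, 0.668, -0.001]
force: [0.2, 0.1, -1.1]
grip_width: 0.274
```

Request:
{"fn": "step_arm", "kwargs": {
  "steps": [
    {"turn": [0,0,0],"travel": [0,0,-0.02],"claw": 15},
    {"turn": [0,0,0],"travel": [0,0,-0.03],"claw": 15},
    {"turn": [0,0,0],"travel": [0,0,-0.03],"claw": 15}
  ]
}}

```text
time: 9.68
position: [0.5195, 0.2189, 0.1756]
ee_rot: [0.001, 0.745, 0.668, -0.001]
force: [-0.8, 0.2, -1.1]
grip_width: 0.276
```

Request:
{"fn": "step_arm", "kwargs": {
  "steps": [
    {"turn": [0,0,0],"travel": [0,0,-0.02],"claw": 15},
    {"turn": [0,0,0],"travel": [0,0,-0.03],"claw": 15},
    {"turn": [0,0,0],"travel": [0,0,-0.03],"claw": 15}
  ]
}}

```text
time: 9.93
position: [0.5195, 0.2189, 0.1747]
ee_rot: [0.001, 0.745, 0.668, -0.001]
force: [-1.1, -0.4, -1.3]
grip_width: 0.271
```

Request:
{"fn": "step_arm", "kwargs": {
  "steps": [
    {"turn": [0,0,0],"travel": [0,0,-0.02],"claw": 15},
    {"turn": [0,0,0],"travel": [0,0,-0.03],"claw": 15},
    {"turn": [0,0,0],"travel": [0,0,-0.03],"claw": 15}
  ]
}}

```text
time: 10.18
position: [0.5196, 0.2189, 0.1741]
ee_rot: [0.001, 0.745, 0.668, -0.001]
force: [-0.9, -0.0, 2.1]
grip_width: 0.273
```

The crown now rests on the bar, with Fz at about +3 N. I'll release in stages so the fingers can catch any lean.

Request:
{"fn": "step_arm", "kwargs": {
  "steps": [
    {"turn": [0,0,0],"travel": [0,0,0],"claw": 27},
    {"turn": [0,0,0],"travel": [0,0,0],"claw": 29},
    {"turn": [0,0,0],"travel": [0,0,0],"claw": 32},
    {"turn": [0,0,0],"travel": [0,0,0],"claw": 35},
    {"turn": [0,0,0],"travel": [0,0,0],"claw": 35},
    {"turn": [0,0,0],"travel": [0,0,0],"claw": 35},
    {"turn": [0,0,0],"travel": [0,0,0],"claw": 35}
  ],
  "squeeze": 5
}}

```text
time: 10.77
position: [0.5196, 0.2189, 0.1741]
ee_rot: [0.001, 0.745, 0.668, -0.001]
force: [-0.0, -0.1, -0.0]
grip_width: 0.373
```

```bash
python3 look.py 6
```

```text
10.7667 [0.51957365 0.21888438 0.17414007] -6.2423688044966354 [-0.048823   -0.10403097 -0.03596427] 0.37299440842885656
```

View pics/raw_6.png

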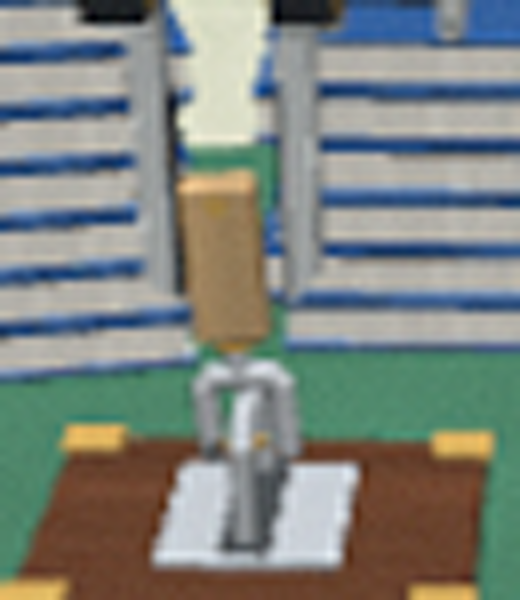

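Request:
{"fn": "step_arm", "kwargs": {
  "steps": [
    {"turn": [0,0,0],"travel": [0,0,0],"claw": 37},
    {"turn": [0,0,0],"travel": [0,0,0],"claw": 39},
    {"turn": [0,0,0],"travel": [0,0,0],"claw": 41},
    {"turn": [0,0,0],"travel": [0,0,0],"claw": 43},
    {"turn": [0,0,0],"travel": [0,0,0],"claw": 45},
    {"turn": [0,0,0],"travel": [0,0,0],"claw": 47},
    {"turn": [0,0,0],"travel": [0,0,0],"claw": 49},
    {"turn": [0,0,0],"travel": [0,0,0],"claw": 51},
    {"turn": [0,0,0],"travel": [0,0,0],"claw": 53},
    {"turn": [0,0,0],"travel": [0,0,0],"claw": 55},
    {"turn": [0,0,0],"travel": [0,0,0],"claw": 55},
    {"turn": [0,0,0],"travel": [0,0,0],"claw": 55}
  ]
}}

```text
time: 11.82
position: [0.5196, 0.2189, 0.1741]
ee_rot: [0.001, 0.745, 0.668, -0.001]
force: [-0.6, -0.3, 0.1]
grip_width: 0.582
```

```bash
python3 look.py 7
```

```text
11.8167 [0.51956612 0.2188999  0.17414739] -6.236835319585353 [-0.61442446 -0.34909266  0.06693122] 0.5824661688869854
```

View pics/raw_7.png

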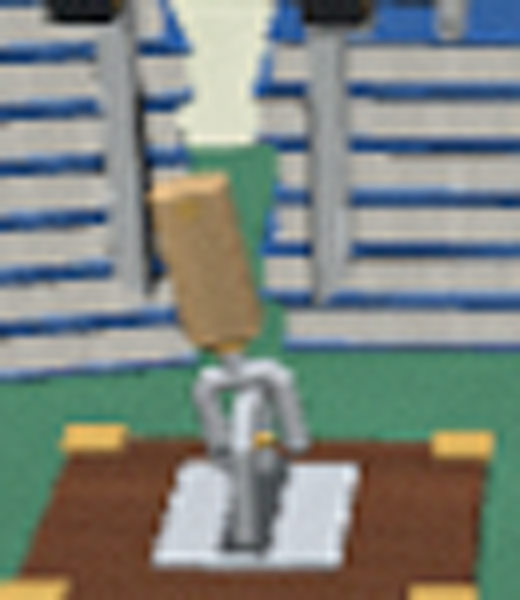

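Request:
{"fn": "step_arm", "kwargs": {
  "steps": [
    {"turn": [0,0,0],"travel": [0,0,0],"claw": 57},
    {"turn": [0,0,0],"travel": [0,0,0],"claw": 59},
    {"turn": [0,0,0],"travel": [0,0,0],"claw": 61},
    {"turn": [0,0,0],"travel": [0,0,0],"claw": 63},
    {"turn": [0,0,0],"travel": [0,0,0],"claw": 65},
    {"turn": [0,0,0],"travel": [0,0,0],"claw": 67},
    {"turn": [0,0,0],"travel": [0,0,0],"claw": 69},
    {"turn": [0,0,0],"travel": [0,0,0],"claw": 71},
    {"turn": [0,0,0],"travel": [0,0,0],"claw": 72},
    {"turn": [-0.09,-0.83,0],"travel": [-0.2,0.02,-0.02],"claw": 72},
    {"turn": [-0.18,-1.66,0],"travel": [-0.4,0.04,-0.06],"claw": 72},
    {"turn": [-0.27,-2.49,0],"travel": [-0.6,0.066,-0.11],"claw": 72},
    {"turn": [-0.36,-3.3,0],"travel": [-0.79,0.085,-0.19],"claw": 72},
    {"turn": [-0.45,-4.14,0],"travel": [-0.97,0.105,-0.28],"claw": 72},
    {"turn": [-0.54,-4.97,0],"travel": [-1.157,0.125,-0.376],"claw": 72},
    {"turn": [-0.54,-4.97,0],"travel": [-1.157,0.125,-0.376],"claw": 72}
  ]
}}

```text
time: 13.2
position: [0.4885, 0.222, 0.1634]
ee_rot: [0.194, 0.719, 0.645, 0.173]
force: [-1.3, -0.2, -0.6]
grip_width: 0.764
```

```bash
python3 look.py 8
```

```text
13.2 [0.48846795 0.22199458 0.16342619] -6.161682433090263 [-1.28195112 -0.22043226 -0.62552922] 0.7637186405574843
```

View pics/raw_8.png

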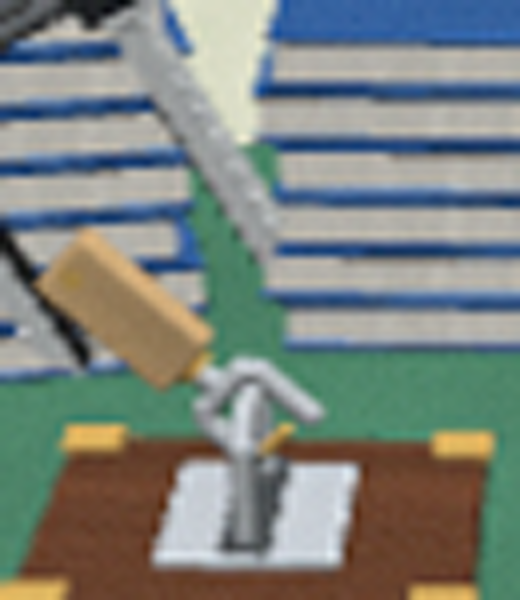

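Request:
{"fn": "step_arm", "kwargs": {
  "steps": [
    {"turn": [-0.09,-0.83,0],"travel": [-0.13,0.02,-0.11],"claw": 72},
    {"turn": [-0.18,-1.66,0],"travel": [-0.26,0.04,-0.23],"claw": 72},
    {"turn": [-0.27,-2.49,0],"travel": [-0.38,0.05,-0.35],"claw": 72},
    {"turn": [-0.36,-3.3,0],"travel": [-0.51,0.07,-0.52],"claw": 72},
    {"turn": [-0.45,-4.14,0],"travel": [-0.62,0.08,-0.69],"claw": 72},
    {"turn": [-0.54,-4.97,0],"travel": [-0.73,0.09,-0.86],"claw": 72},
    {"turn": [-0.54,-4.97,0],"travel": [-0.73,0.09,-0.86],"claw": 72},
    {"turn": [-0.54,-4.97,0],"travel": [-0.73,0.09,-0.86],"claw": 72}
  ]
}}

```text
time: 13.92
position: [0.4801, 0.2114, 0.2398]
ee_rot: [0.311, 0.671, 0.608, 0.289]
force: [-0.4, -0.4, 0.7]
grip_width: 0.766
```

```bash
sed -i 's/a,b,c,d,f=180,100,245,175,8/a,b,c,d,f=150,90,250,190,6/' look.py; python3 look.py 9
```

```text
13.9167 [0.48011972 0.21137089 0.2398196 ] -5.640794882246908 [-0.42767997 -0.44698317  0.74237335] 0.7656109830462544
```

View pics/raw_9.png

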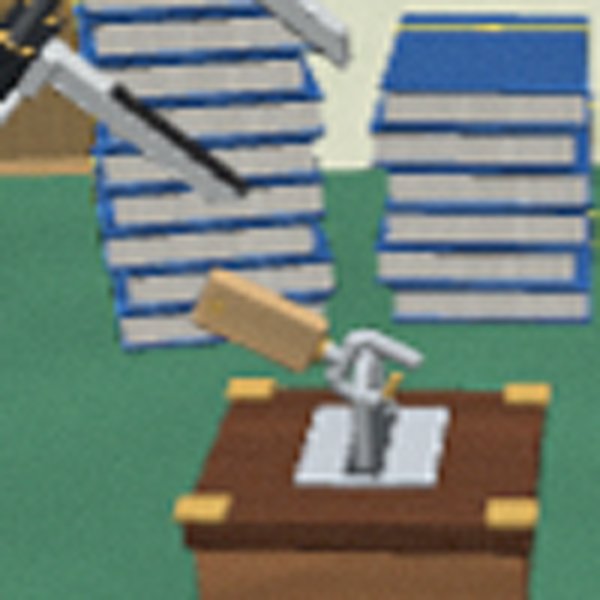

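The arm drifted up to z = 0.24 m, well off target and probably at a joint or IK limit, and it no longer touches the tag. I'll let it settle and look again.

```bash
python3 look.py 10; python3 -c "
from h import *
print(ctrl.read_state()['joint_pos'].round(3))"
```

```text
13.9667 [0.4804937  0.21115944 0.24184206] -5.6708964731189155 [ 0.62775553 -0.4828897   2.93701572] 0.7651017713101121
[ 0.566 -0.023  2.082 -1.036  0.572  1.424]
```

View pics/raw_10.png

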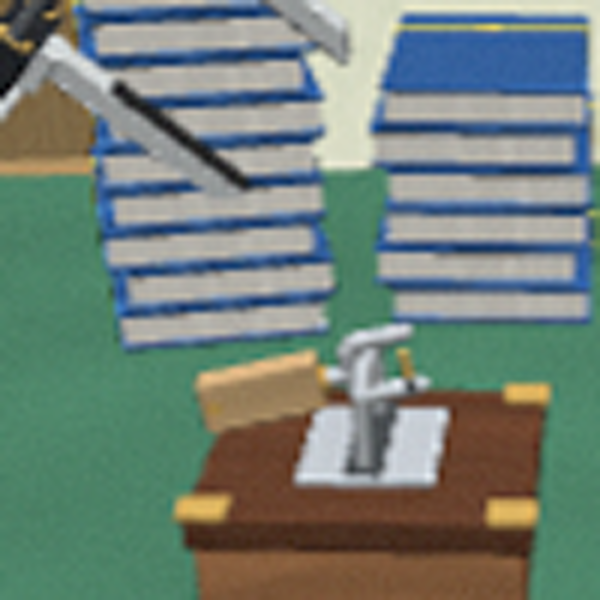

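Request:
{"fn": "step_arm", "kwargs": {
  "steps": [
    {"turn": [0.1,0.8,0],"travel": [0,0,0.2],"claw": 72},
    {"turn": [0.2,1.6,0],"travel": [0,0,0.5],"claw": 72},
    {"turn": [0.3,2.4,0],"travel": [0,0,0.8],"claw": 72},
    {"turn": [0.3,2.4,0],"travel": [0,0,0.8],"claw": 72}
  ]
}}

```text
time: 14.35
position: [0.4818, 0.2124, 0.2631]
ee_rot: [0.219, 0.707, 0.637, 0.214]
force: [0.3, -0.0, 0.9]
grip_width: 0.766
```

```bash
python3 look.py 11; python3 -c "
from h import *
print(ctrl.read_state()['joint_pos'].round(3))"
```

```text
14.35 [0.4818393  0.21237441 0.26305229] -5.976934523168154 [ 0.32076956 -0.02529062  0.94322942] 0.766195086692324
[ 0.492 -0.023  1.919 -0.475  0.754  0.866]
```

View pics/raw_11.png

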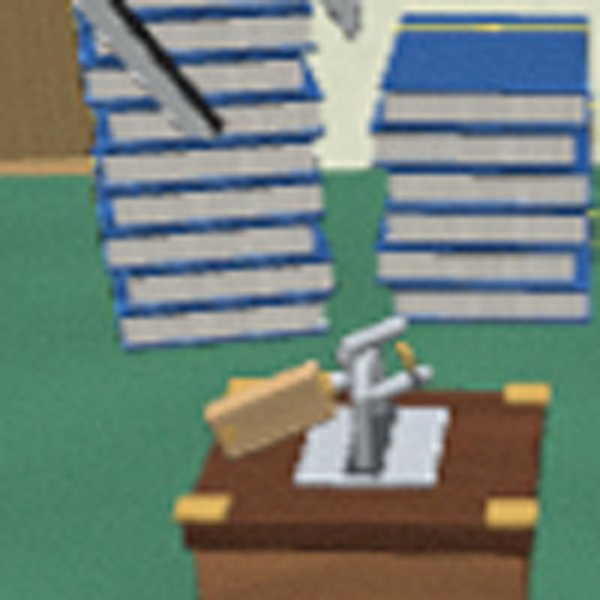

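Request:
{"fn": "step_arm", "kwargs": {
  "steps": [
    {"turn": [0.2,2.0,0],"travel": [-0.5,0,0.8],"claw": 72},
    {"turn": [0.4,4.0,0],"travel": [-1,-1,1.6],"claw": 72},
    {"turn": [0.5,4.5,0],"travel": [-1,-3,2.4],"claw": 72},
    {"turn": [0.5,4.5,0],"travel": [-1,-5,2.4],"claw": 72},
    {"turn": [0.5,4.5,0],"travel": [-1,-7,2.4],"claw": 72},
    {"turn": [0.5,4.5,0],"travel": [-1,-8,2.4],"claw": 72},
    {"turn": [0.5,4.5,0],"travel": [-1,-8,2.4],"claw": 72},
    {"turn": [0.5,4.5,0],"travel": [-1,-8,2.4],"claw": 72}
  ]
}}

```text
time: 15.07
position: [0.4565, 0.0076, 0.3201]
ee_rot: [0.05, 0.746, 0.661, 0.056]
force: [0.4, 0.2, -0.5]
grip_width: 0.765
```

```bash
python3 look.py 12
python3 - <<'E'
from h import *
print(ctrl.read_state()['joint_pos'].round(3),ctrl.read_state()['joint_vel'].round(3))
t=snap("top","pics/top12.png");s=cv2.imread("pics/side_12.png");
R=lambda i,a,b,c,d,f:cv2.resize(i[b:d,a:c],None,fx=f,fy=f,interpolation=cv2.INTER_CUBIC)
cv2.imwrite("pics/g.png",np.hstack([R(t[:,:,::-1],90,195,190,295,4),R(s,160,110,260,210,4)]))
E
```

```text
15.0667 [0.4564934  0.00761147 0.32013994] -6.910838954962685 [ 0.43894149  0.20869493 -0.53202637] 0.7648101280012435
[-0.066 -0.059  1.714  0.011  1.335  0.051] [ 0.054 -0.001 -0.01   0.022  0.005  0.002]
```

View pics/g.png

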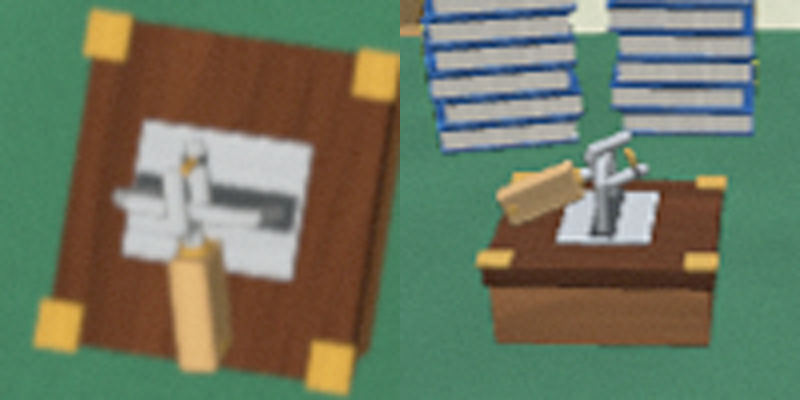

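View pics/top12.png

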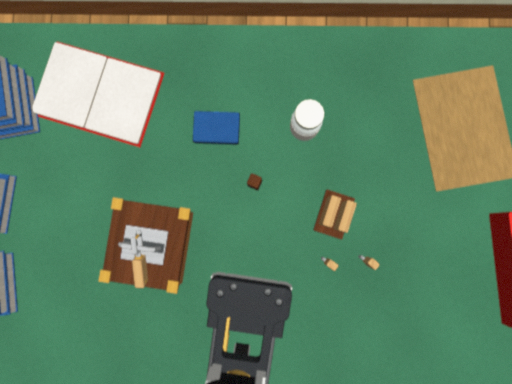

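Run:
```python
from h import *
a=cv2.imread("pics/side_12.png");snap("side","pics/side_13.png");b=cv2.imread("pics/side_13.png")
print("tag motion diff",np.abs(a[130:200,170:240].astype(int)-b[130:200,170:240]).mean(), np.abs(a[130:200,400:470].astype(int)-b[130:200,400:470]).mean())
a=cv2.imread("pics/top0.png");b=cv2.imread("pics/top12.png")
for n,(x,y,X,Y) in dict(seal=(240,165,272,200),jar=(280,90,335,150),ink=(185,105,248,150)).items(): print(n,np.abs(a[y:Y,x:X].astype(int)-b[y:Y,x:X]).mean())
print(order.finish_job())
```

```text
tag motion diff 2.0946258503401363 1.887891156462585
seal 2.6907738095238094
jar 2.6182828282828283
ink 2.7466196355085244
the job is handed in; nothing more can be done
None
```

I clipped the largest tag, the one from the stand, onto the ring on the seal chest, tugged it, let it go and handed the job in. No verdict is reported, so what follows rests on my own readings and pictures.

- **Clip:** I pressed the hook down from above. The highest vertical force I read was about 4 N, with about 5 N sideways. The force fell to zero at the end of the stroke, and the picture showed the gate shut beneath the bar.
- **Tug:** With the tag upright, I pulled up until the shut gate held against the bar. The force read 11.9 N, more than the light tug I meant but below the 20 N limit.
- **Release:** The free tag tipped over towards the robot, so I let it down leaning on one finger.
    - **What went wrong:** In the last part of that tilt the arm did not follow the target. It reached 0.24 m high with joint 4 close to its limit, and the tag fell freely the rest of the way onto the lid. I did not measure the force of that fall.
- **Last checks:**
    - The hook is on the bar between the legs, and the wood rests on the lid.
    - The gate looks shut, though at this resolution that is only judged by eye.
    - Two pictures of the tag, taken a moment apart, differ only by noise.
    - The seal, jar and ink pad show no change from the first picture.
    - The gripper is well clear of everything.

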